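# Release and clear the blown fuse carriers

## Robot

A 7-joint arm with a two-finger parallel gripper is mounted at the origin on a cart in front of the work surface, level with it; the furniture and walls round the work are solid. World frame = base frame: x ahead of the robot, y to its left, z up, the work surface at z = 0. Lengths are in mm, angles in rad, forces in N, time in s.
With the tool pointing down it reaches from about 425 to 800 mm from the base axis. Payload 8.3 kg.
Tool frame: the origin (TCP) lies midway between the tips of the shut fingers; the grasp point (between the pads) lies 19 mm behind it (arm.grasp_offset is the distance from the TCP to the grasp point, in mm); z points along the fingers, y is the direction in which the jaws open and shut (so a half turn about z gives the same grasp; the last joint's range is limited). The gripper opens to 85 mm and grips with 20 to 120 N. Pads are 22 mm wide; open, the fingers measure 114 mm over their backs; the gripper's body (76 mm by 85 mm) begins 54 mm behind the grasp point. The pads swing forward as they close: fully open they stand 13 mm farther back than shut.
Start: joints at [-1.38, 0.383, 0.016, 1.37, -0.006, 1.388, -0.046], TCP at [156.873, 604.972, 200.179] pointing down, gripper open.
Joint ranges: [-2.95, 2.95], [-0.25, 2.06], [-1.52, 1.56], [0.18, 2.33], [-1.44, 4.58], [0.02, 2.06], [-3.01, 3.01]. Speed limits (rad/s): [2.39, 2.39, 3.01, 3.01, 3.14, 3.14, 3.14].

## Interface

Orientations are given as a rotation vector (axis times angle).
In Python, from plant import arm, get_image, camera_info, job gives the robot as it stands.
- The arm moves only by the shell command python3 -m crank 'ROWS' [FORCE]. ROWS is JSON, a list of rows, each an object of numbers: "claw": the opening, from 0 (shut) to 1 (fully open); "tx", "ty", "tz": the shift along the tool's x, y, z in mm; "ax", "ay", "az": the turn, a rotation vector about the tool's x, y, z in degrees. In form: [{"claw": .., "tx": .., "ty": .., "tz": .., "ax": .., "ay": .., "az": ..}, ...]. A call has 1 to 12 rows; each row is the pose to reach, as a shift and turn from the pose commanded when the call began, along the tool's axes at that moment; what a row does not reach only later rows make up. A row lasts 1/12 s, in which the tool goes at most 41.7 mm and 7.16 degrees, less where a joint would pass 70% of its speed; a pose out of reach is approached as far as the arm can. A call with a gripper value outside its range is refused whole. The fingers move at their own pace and stop on an object; FORCE is the grip in N (left out, the last holds). Time passes only in rows, so rows that repeat a pose let the fingers close. It gives the time, the measured TCP pose, the force and the opening at its end, in the units of the state.
- arm.observe(): the state, without advancing time (a new reading comes with each control period).
- get_image(name): name is "side" or "top"; returns the picture (480x640x3 uint8, blue, green, red); there is no depth.
- camera_info(name): a dict with "mtx" (3x3 intrinsics, pixels), "dist_coeffs" ([k1, k2, p1, p2, k3] as OpenCV has them; the pictures are not rectified), "extrinsics" (4x4, takes a point from camera to world coordinates). Camera axes: x right, y down, z forward; pixel columns grow to the right and rows downward; lengths in mm; the calibration is good to about 2 mm. A picture is of the moment at which its call begins. camera_info takes no time and is no camera call.
- job.close_job(): hands the job in, once; it reports no verdict.
The state is a dict: "t": time; "joints": joint angles; "qvel": joint speeds; "joint_efforts": joint torques, N m; "ee_pos": TCP position; "tool_rot": TCP orientation; "contact_force": force on the tool from outside, world axes, zero at the start; "ft_torque": the same for the moment, N m; "grip_width": finger opening in mm.
Only numpy, scipy, OpenCV 4.12 (cv2) and the standard library are available. Lean on these libraries where they do the work, as an engineer would, in place of code of your own. Each camera call takes 0.05 s, during which the arm holds its last target. There are 200 camera calls.

## Task

Two fuses have blown: press each red-capped fuse carrier down until its cap is flush with the deck of the grey fuse unit, let it spring up, then pull it out and leave both red carriers at rest in the long compartment of the black tray (the one without the roll of tape). Leave the green-capped carrier latched, and do not shift or topple the spray can, the jar or the tape measure.

Things in the scene. Friction and masses are not known exactly. Their poses are not given: they have to be found in the camera images.
- unit: grey fuse unit fixed to the worktop, block 84 x 190 x 85 mm (x, y, z); origin at the centre of its underside, z up. Three bays (27 x 27 mm shafts with push-to-release latches) in its flat deck, centred at x = 0 and y = -58, 0 and +58 mm; a carrier stands in each, sides parallel to the unit's.
- unit_deck (a point): centre of the unit's deck, 85 mm above the unit's underside. Pressing a latched carrier down 7 mm (about 10 N), until its cap's underside meets the deck, trips its latch; let go, a spring lifts it to 20 mm above its latched height, where it stands loose in the bay. A latched carrier cannot be pulled out; one pressed less than about 5 mm latches again.
- carrier_red1: red-capped fuse carrier, about 110 g: black shaft 24 x 24 mm, 62 mm long, under a square red cap 34 x 34 mm, 16 mm high; 78 mm tall in all. Origin at the centre of the shaft's foot, z up the shaft. Starts latched in any of the three bays: origin 30 mm above the unit's underside, cap underside 7 mm above the deck. Sprung out: 20 mm higher.
- carrier_red2: second red-capped fuse carrier, about 110 g: black shaft 24 x 24 mm, 62 mm long, under a square red cap 34 x 34 mm, 16 mm high; 78 mm tall in all. Origin at the centre of the shaft's foot, z up the shaft. Starts latched in any of the three bays: origin 30 mm above the unit's underside, cap underside 7 mm above the deck. Sprung out: 20 mm higher.
- carrier_green: green-capped fuse carrier, about 110 g: black shaft 24 x 24 mm, 62 mm long, under a square green cap 34 x 34 mm, 16 mm high; 78 mm tall in all. Origin at the centre of the shaft's foot, z up the shaft. Starts latched in any of the three bays: origin 30 mm above the unit's underside, cap underside 7 mm above the deck. It is to stay latched.
- carrier_red1_top (a point): centre of the top of the first red cap, 78 mm above the carrier's origin.
- carrier_red2_top (a point): centre of the top of the second red cap, 78 mm above the carrier's origin.
- tray: black open tray, 130 x 270 x 44 mm (x, y, z), fixed; origin at the centre of its underside, floor 2 mm thick. A divider 36 mm high at y = +30 mm splits it: the long compartment spans y = -128 to +29 mm and x = -57 to +57 mm inside; the short one (+y) holds a roll of masking tape 72 mm across and 24 mm high.
- aerosol: spray can, 67 mm across, 189 mm tall, upright, loose; origin at the centre of its base. Stands beside or behind the unit.
- jar: glass jar with a screw cap, 56 mm across, 90 mm tall, upright, loose; origin at the centre of its base. Stands beside or behind the unit.
- tape_measure: yellow tape measure, 43 x 79 x 66 mm, standing loose on the worktop; origin at the centre of its base.
Not all that is in view belongs to the job. Leave any white look-alike of the carrier_red2 alone. Leave any purple look-alike of the carrier_red1 alone.

How it is judged:
By the outcome, as a careful person would: the job done as asked, in the order asked, and still so for the second after the job is handed in, with the robot touching nothing.
It also fails if it takes over 67 s, if anything falls off the work surface, if the arm or the gripper's body presses on something with over 40 N, if the wrist force passes 120 N, or if a joint passes its speed limit or range.

## Working session

There is one attempt and no reset: what is moved stays moved. The work goes in short steps, Python scripts to look and compute and a shell command to move; the robot and the scene stay as the last step left them, time stands still between calls to the robot, and variables do not carry over. Pictures are saved under pics/ and viewed, about 8 in all and at most 12, crops included, and the job is handed in when it is done.

```bash
ls; mkdir -p pics
python3 - <<'E'
from plant import arm,get_image,camera_info
import cv2,numpy as np
for n in("side","top"):
    cv2.imwrite(f"pics/{n}0.png",get_image(n)); c=camera_info(n); print(n,np.round(c["mtx"],1).tolist(),c["dist_coeffs"],np.round(c["extrinsics"],3).tolist())
s=arm.observe();print(s)
E
```

```text
pics
side [[594.0, 0.0, 312.8], [0.0, 594.0, 232.2], [0.0, 0.0, 1.0]] [0.02162137 0.         0.         0.         0.        ] [[0.999, -0.039, 0.029, 456.603], [-0.047, -0.626, 0.778, -943.706], [-0.012, -0.779, -0.627, 938.864], [0.0, 0.0, 0.0, 1.0]]
top [[605.8, 0.0, 320.4], [0.0, 605.8, 240.5], [0.0, 0.0, 1.0]] [-0.01770741  0.          0.          0.          0.        ] [[-0.011, -0.993, 0.115, 402.561], [-1.0, 0.007, -0.03, 158.802], [0.029, -0.115, -0.993, 1138.921], [0.0, 0.0, 0.0, 1.0]]
{'t': 0.1, 'joints': array([-1.37986427,  0.38413752,  0.01641014,  1.3710536 , -0.00628991,
        1.38820696, -0.0465118 ]), 'qvel': array([-0.00014047, -0.00222321, -0.00146148, -0.00324664,  0.00132622,
        0.00096703,  0.00027642]), 'joint_efforts': array([ 3.26969355e-03, -6.29138303e+01,  8.47807992e-01, -3.72758138e+01,
        1.69061747e-02,  1.03451815e-02,  4.18194972e-06]), 'ee_pos': array([156.80673652, 604.48053174, 199.28746427]), 'tool_rot': array([-3.97594176e-01, -3.11615452e+00,  2.74362487e-03]), 'contact_force': array([-0.36925159,  0.67070661,  0.52763779]), 'ft_torque': array([-0.02536054, -0.04964048, -0.03293737]), 'grip_width': 85.25492226324015}
```

View pics/side0.png

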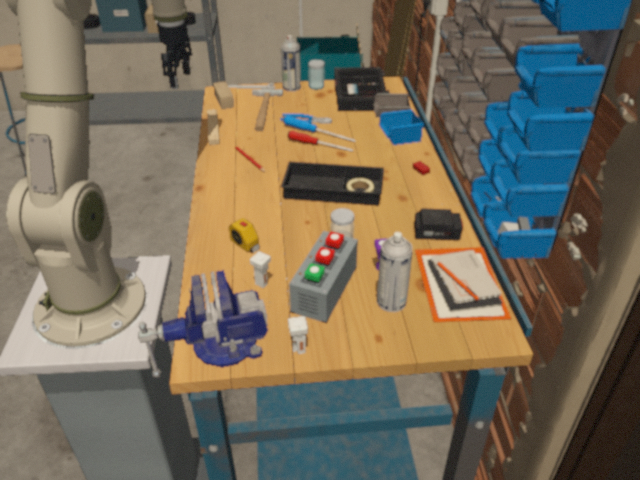

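View pics/top0.png

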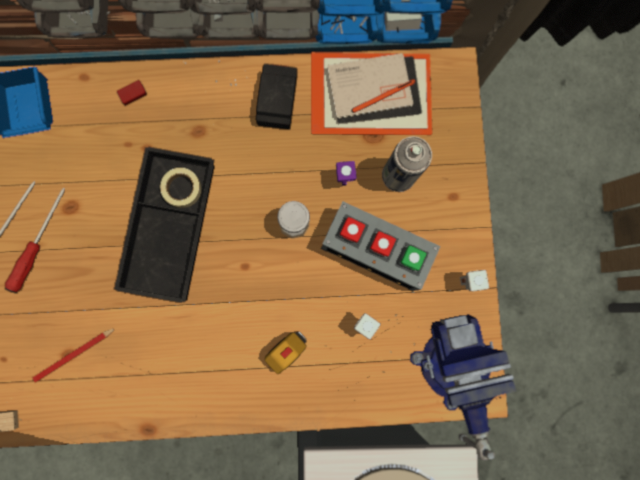

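The side view shows the red caps at about (335,240) and (325,257), with green at (315,272). In the top view, red is at (353,230) and (383,244), green at (414,258), the jar at (294,219), the can at (408,163), the tape measure at (285,351), and the tray's corners run from (150,150) to (185,300). Next I'll triangulate the white cap dots, and take the unit's deck and tray from contours.

```bash
cat > h.py <<'E'
import cv2,numpy as np
from plant import arm,get_image,camera_info
C={n:camera_info(n) for n in("side","top")}
def ray(n,uv):
    c=C[n];E=np.array(c["extrinsics"])
    p=cv2.undistortPoints(np.array([[uv]],float),np.array(c["mtx"]),np.array(c["dist_coeffs"]))[0,0]
    d=E[:3,:3]@[p[0],p[1],1];return E[:3,3],d/np.linalg.norm(d)
def plane(n,uv,z):
    o,d=ray(n,uv);return o+d*(z-o[2])/d[2]
def tri(a,b):
    o1,d1=ray("side",a);o2,d2=ray("top",b)
    s=np.linalg.lstsq(np.c_[d1,-d2],o2-o1,rcond=None)[0]
    p,q=o1+s[0]*d1,o2+s[1]*d2;return (p+q)/2,np.linalg.norm(p-q)
def proj(n,P):
    c=C[n];E=np.linalg.inv(np.array(c["extrinsics"]))
    return cv2.projectPoints(np.array([P],float),cv2.Rodrigues(E[:3,:3])[0],E[:3,3],np.array(c["mtx"]),np.array(c["dist_coeffs"]))[0][0,0]
def dot(im,uv,r=7):
    u,v=map(int,uv);w=im[v-r:v+r+1,u-r:u+r+1].astype(float).min(2)
    w=np.clip(w-0.6*w.max(),0,None);y,x=np.mgrid[-r:r+1,-r:r+1]
    return (u+(x*w).sum()/w.sum(),v+(y*w).sum()/w.sum())
E
python3 - <<'E'
from h import *
S,T=get_image("side"),get_image("top")
P=[]
for k,a,b in(("far",(335,240),(353,230)),("mid",(325,257),(383,244)),("green",(315,272),(414,258))):
    a,b=dot(S,a,5),dot(T,b,6);p,e=tri(a,b);P.append(p);print(k,np.round(a,1),np.round(b,1),p.round(1),round(e,1))
print("axis deg",np.degrees(np.arctan2(*(P[0]-P[2])[[1,0]])),np.linalg.norm(P[0]-P[1]),np.linalg.norm(P[1]-P[2]))
print("deck corner check")
for uv in((343,205),(440,247),(420,290),(322,248)):print(plane("top",uv,85).round(0))
for n,uv in(("tray",(150,149)),("tray",(213,158)),("tray",(185,300)),("tray",(117,290))):print(n,plane("top",uv,44).round(0))
for uv in((285,163),(382,171),(380,203),(284,195)):print("tray side",plane("side",uv,44).round(0))
print("jar",plane("top",(294,217),90).round(0),"can",plane("top",(413,152),189).round(0),"tapeM",plane("top",(287,349),66).round(0),"white",plane("top",(367,327),78).round(0),"purple",plane("top",(346,172),78).round(0))
big=cv2.resize(np.vstack([S[215:305,270:390],T[190:280+10,320:440][:90]]),None,fx=3.3,fy=3.3,interpolation=cv2.INTER_CUBIC);cv2.imwrite("pics/crop1.png",big)
E
```

```text
far [334.4 236.5] [352.5 228.9] [541.8  71.8 106.2] 0.2
mid [324.6 252.9] [383.1 243.1] [516.9  19.3 104.7] 0.1
green [314.  269.2] [413.9 257.3] [491.6 -33.  106.7] 0.1
axis deg 64.45036597155635 58.189757452690806 58.10271881611405
deck corner check
[587.  86.  85.]
[511. -84.  85.]
[436. -46.  85.]
[511. 124.  85.]
tray [701. 437.  44.]
tray [683. 322.  44.]
tray [424. 369.  44.]
tray [443. 491.  44.]
tray side [434. 482.  44.]
tray side [700. 423.  44.]
tray side [674. 275.  44.]
tray side [430. 326.  44.]
jar [565. 173.  90.] can [655. -21. 189.] tapeM [336. 186.  66.] white [373.  47.  78.] purple [648.  79.  78.]
```

View pics/crop1.png

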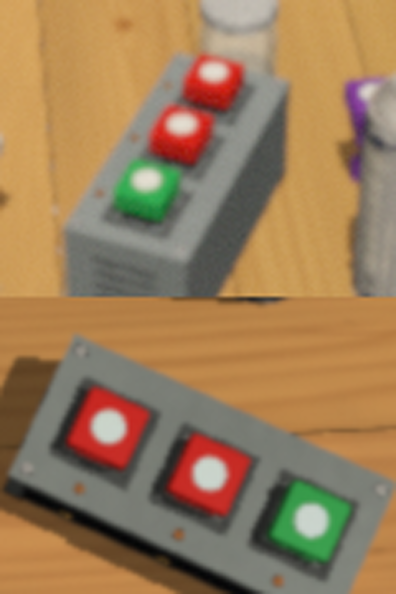

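The cap tops come out at z 105–107 against 108 from the text, with a spacing of 58 mm as stated. The row axis is at 64.45°, the first red is at (541.8,71.8) and the second at (516.9,19.3). The tray centre is about (563,405) with its long axis at −11°, so the long compartment's centre is about (514,414). I'll close the fingers, turn them across the row and go above the far red.

```bash
cat > d.py <<'E'
# shift in tool axes to a world target: python3 d.py x y z [jaw angle deg]
import sys,numpy as np
from scipy.spatial.transform import Rotation as R
from plant import arm
s=arm.observe();r=R.from_rotvec(s["tool_rot"]);m=r.as_matrix();a=list(map(float,sys.argv[1:]))
print("t",round(s["t"],2),"pos",s["ee_pos"].round(1),"F",s["contact_force"].round(1),"w",round(float(s["grip_width"]),1),"jaw",np.degrees(np.arctan2(m[1,1],m[0,1])).round(2),"tilt",np.degrees(np.arccos(-m[2,2])).round(2))
if a:print("txyz",(m.T@(np.array(a[:3])-s["ee_pos"])).round(1))
E
python3 d.py 541.8 71.8 200
```

```text
t 0.2 pos [156.8 604.7 199.6] F [ 0.   0.8 -0.2] w 85.6 jaw 75.46 tilt 0.07
txyz [-5.064e+02 -4.191e+02  1.000e-01]
```

```bash
A='{"claw":0,"tx":-506.4,"ty":-419,"tz":0,"ax":0,"ay":0,"az":101}'; python3 -m crank '[{"claw":0,"tx":-506.4,"ty":-419,"tz":0,"ax":0,"ay":0,"az":101},{"claw":0,"tx":-506.4,"ty":-419,"tz":0,"ax":0,"ay":0,"az":101},{"claw":0,"tx":-506.4,"ty":-419,"tz":0,"ax":0,"ay":0,"az":101},{"claw":0,"tx":-506.4,"ty":-419,"tz":0,"ax":0,"ay":0,"az":101},{"claw":0,"tx":-506.4,"ty":-419,"tz":0,"ax":0,"ay":0,"az":101},{"claw":0,"tx":-506.4,"ty":-419,"tz":0,"ax":0,"ay":0,"az":101},{"claw":0,"tx":-506.4,"ty":-419,"tz":0,"ax":0,"ay":0,"az":101},{"claw":0,"tx":-506.4,"ty":-419,"tz":0,"ax":0,"ay":0,"az":101},{"claw":0,"tx":-506.4,"ty":-419,"tz":0,"ax":0,"ay":0,"az":101},{"claw":0,"tx":-506.4,"ty":-419,"tz":0,"ax":0,"ay":0,"az":101},{"claw":0,"tx":-506.4,"ty":-419,"tz":0,"ax":0,"ay":0,"az":101},{"claw":0,"tx":-506.4,"ty":-419,"tz":0,"ax":0,"ay":0,"az":101}]'; python3 d.py 541.8 71.8 150
```

```text
t: 1.2
ee_pos: [450.4, 197.8, 200.4]
tool_rot: [-2.421, -2.002, -0.001]
contact_force: [1.4, -0.1, 0.3]
grip_width: -0.1
t 1.2 pos [450.4 197.8 200.4] F [ 1.4 -0.1  0.3] w -0.1 jaw -10.83 tilt 0.03
txyz [-106.7  113.4   50.3]
```

```bash
python3 -m crank '[{"claw":0,"tx":-106.7,"ty":113.4,"tz":20,"ax":0,"ay":0,"az":14.7},{"claw":0,"tx":-106.7,"ty":113.4,"tz":30,"ax":0,"ay":0,"az":14.7},{"claw":0,"tx":-106.7,"ty":113.4,"tz":50,"ax":0,"ay":0,"az":14.7},{"claw":0,"tx":-106.7,"ty":113.4,"tz":50,"ax":0,"ay":0,"az":14.7},{"claw":0,"tx":-106.7,"ty":113.4,"tz":50,"ax":0,"ay":0,"az":14.7},{"claw":0,"tx":-106.7,"ty":113.4,"tz":50,"ax":0,"ay":0,"az":14.7},{"claw":0,"tx":-106.7,"ty":113.4,"tz":50,"ax":0,"ay":0,"az":14.7}]'; python3 d.py 541.8 71.8 101
```

```text
t: 1.78
ee_pos: [541.6, 74.4, 149.9]
tool_rot: [-2.652, -1.683, 0.001]
contact_force: [-0.9, 0.2, 0.0]
grip_width: 0.0
t 1.78 pos [541.6  74.4 149.9] F [-0.9  0.2  0. ] w 0.0 jaw -25.2 tilt 0.05
txyz [-2.2  1.3 48.9]
```

```bash
python3 -m crank '[{"claw":0,"tx":-2,"ty":1,"tz":20,"az":0.3},{"claw":0,"tx":-2,"ty":1,"tz":36,"az":0.3},{"claw":0,"tx":-2,"ty":1,"tz":42,"az":0.3},{"claw":0,"tx":-2,"ty":1,"tz":45,"az":0.3},{"claw":0,"tx":-2,"ty":1,"tz":48,"az":0.3},{"claw":0,"tx":-2,"ty":1,"tz":49.5,"az":0.3},{"claw":0,"tx":-2,"ty":1,"tz":49.5,"az":0.3},{"claw":0,"tx":-2,"ty":1,"tz":49.5,"az":0.3}]'; python3 d.py 541.8 71.8 101
```

```text
t 1.78 pos [541.6  74.4 149.9] F [-0.9  0.2  0. ] w 0.0 jaw -25.2 tilt 0.05
txyz [-2.2  1.3 48.9]schema error: expected keys claw, tx, ty, tz, ax, ay, az
```

```bash
python3 -m crank '[{"claw":0,"tx":-2,"ty":1,"tz":20,"ax":0,"ay":0,"az":0.3},{"claw":0,"tx":-2,"ty":1,"tz":36,"ax":0,"ay":0,"az":0.3},{"claw":0,"tx":-2,"ty":1,"tz":42,"ax":0,"ay":0,"az":0.3},{"claw":0,"tx":-2,"ty":1,"tz":45,"ax":0,"ay":0,"az":0.3},{"claw":0,"tx":-2,"ty":1,"tz":48,"ax":0,"ay":0,"az":0.3},{"claw":0,"tx":-2,"ty":1,"tz":49.5,"ax":0,"ay":0,"az":0.3},{"claw":0,"tx":-2,"ty":1,"tz":49.5,"ax":0,"ay":0,"az":0.3},{"claw":0,"tx":-2,"ty":1,"tz":49.5,"ax":0,"ay":0,"az":0.3}]'; python3 d.py 541.8 71.8 101
```

```text
t: 2.45
ee_pos: [542.3, 72.2, 101.3]
tool_rot: [2.656, 1.677, 0.002]
contact_force: [-0.3, 0.3, -1.2]
grip_width: -0.1
t 2.45 pos [542.3  72.2 101.3] F [-0.3  0.3 -1.2] w -0.1 jaw -25.47 tilt 0.06
txyz [-0.6 -0.3  0.3]
```

```bash
cat > pic.py <<'E'
import sys;from h import *
n,u,v,w,hh,out=sys.argv[1],*map(int,sys.argv[2:6]),sys.argv[6]
im=get_image(n)[v:v+hh,u:u+w];f=min(800/w,600/hh)
cv2.imwrite(f"pics/{out}.png",cv2.resize(im,None,fx=f*.7,fy=f*.7,interpolation=cv2.INTER_CUBIC))
E
python3 pic.py side 270 170 130 130 press1; python3 d.py
```

```text
t 2.5 pos [542.3  72.1 101.3] F [-0.7  0.7 -0.3] w -0.3 jaw -25.48 tilt 0.05
```

View pics/press1.png

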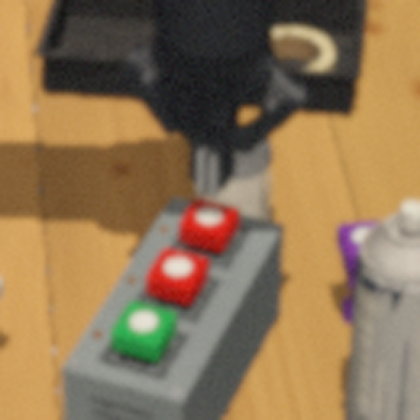

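The fingertips seem to stop short of the cap: the tips are at about (334,229) in the side view, the dot is uncovered, and there is no force. I'll check the projections of the TCP.

Run:
```python
from h import *
print("tcp side",proj("side",(542.3,72.1,101.3)),"top",proj("top",(542.3,72.1,101.3)))
print("dot side now",dot(get_image("side"),(334,237),5))
print("start tcp side",proj("side",(156.8,604.7,199.6)),"top",proj("top",(156.8,604.7,199.6)))
for z in(110,120,130):print(z,proj("side",(542.3,72.1,z)),proj("side",(542.3,92,z)))
im=get_image("top");cv2.imwrite("pics/top1.png",cv2.resize(im[170:300,280:440],None,fx=4,fy=4,interpolation=cv2.INTER_CUBIC))
```

```text
tcp side [334.53116506 238.09146594] top [352.10128333 228.89704599]
dot side now (np.float64(334.2449775112444), np.float64(236.96926536731635))
start tcp side [182.65819137  95.23862485] top [  2.9506179  480.21281703]
110 [334.57366149 235.05013703] [333.90332471 229.44589932]
120 [334.62297721 231.52299445] [333.94893431 225.93349221]
130 [334.67280243 227.96182962] [333.99501139 222.38757816]
```

View pics/top1.png

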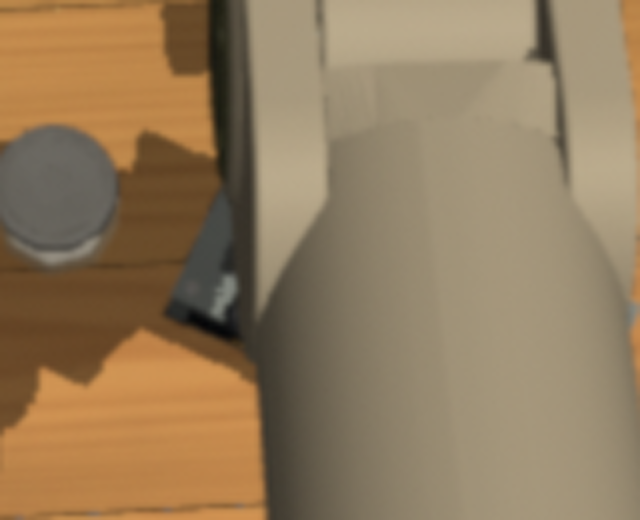

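The TCP should project at (334.5,238), but the tips appear at (334,230). That means they are either about 20 mm higher than reported or farther back in y. I can tell by lowering a further 12 mm: high tips would cover the dot, and far tips would disappear behind the cap.

```bash
python3 -m crank '[{"claw":0,"tx":0,"ty":0,"tz":4,"ax":0,"ay":0,"az":0},{"claw":0,"tx":0,"ty":0,"tz":8,"ax":0,"ay":0,"az":0},{"claw":0,"tx":0,"ty":0,"tz":12,"ax":0,"ay":0,"az":0},{"claw":0,"tx":0,"ty":0,"tz":12,"ax":0,"ay":0,"az":0}]'; python3 d.py;  python3 pic.py side 290 180 90 90 press2
```

```text
t: 2.93
ee_pos: [541.2, 71.8, 87.5]
tool_rot: [-2.656, -1.676, 0.003]
contact_force: [-0.6, 0.6, -0.4]
grip_width: 0.1
t 2.93 pos [541.2  71.8  87.5] F [-0.6  0.6 -0.4] w 0.1 jaw -25.49 tilt 0.11
```

View pics/press2.png

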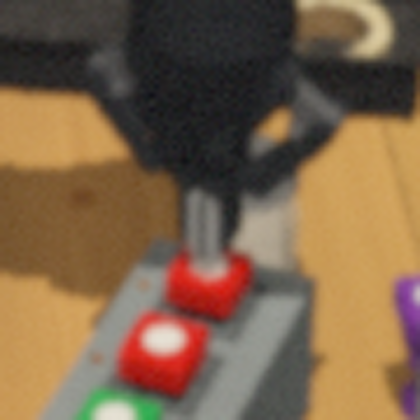

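The tips now cover the dot at about (334,236), so they are above the cap but about 19 mm higher than the reported TCP. I'll keep going down under force feedback.

```bash
python3 -c "
from plant import arm;print(arm.grasp_offset,[a for a in dir(arm) if a[0]!='_'])"; python3 -m crank '[{"claw":0,"tx":0,"ty":0,"tz":2,"ax":0,"ay":0,"az":0},{"claw":0,"tx":0,"ty":0,"tz":4,"ax":0,"ay":0,"az":0},{"claw":0,"tx":0,"ty":0,"tz":4,"ax":0,"ay":0,"az":0}]'; python3 d.py
```

```text
18.700000000000003 ['Unreachable', 'grasp_offset', 'observe']
t: 3.23
ee_pos: [541.7, 71.9, 84.3]
tool_rot: [-2.657, -1.677, 0.001]
contact_force: [-0.1, 1.1, -0.3]
grip_width: 0.0
t 3.23 pos [541.7  71.9  84.3] F [-0.1  1.1 -0.3] w 0.0 jaw -25.48 tilt 0.03
```

```bash
python3 -m crank '[{"claw":0,"tx":0,"ty":0,"tz":2,"ax":0,"ay":0,"az":0},{"claw":0,"tx":0,"ty":0,"tz":3,"ax":0,"ay":0,"az":0},{"claw":0,"tx":0,"ty":0,"tz":4,"ax":0,"ay":0,"az":0},{"claw":0,"tx":0,"ty":0,"tz":4,"ax":0,"ay":0,"az":0}]'; python3 d.py;  python3 pic.py side 290 180 90 90 press3
```

```text
t: 3.57
ee_pos: [541.8, 71.9, 80.5]
tool_rot: [-2.657, -1.677, 0.001]
contact_force: [-0.5, 0.4, -1.0]
grip_width: -0.5
t 3.57 pos [541.8  71.9  80.5] F [-0.5  0.4 -1. ] w -0.5 jaw -25.48 tilt 0.02
```

View pics/press3.png

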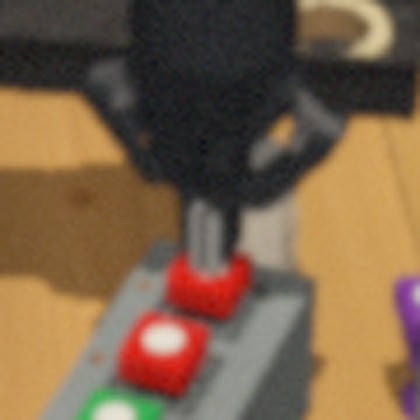

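```bash
python3 -m crank '[{"claw":0,"tx":0,"ty":0,"tz":1,"ax":0,"ay":0,"az":0},{"claw":0,"tx":0,"ty":0,"tz":2,"ax":0,"ay":0,"az":0},{"claw":0,"tx":0,"ty":0,"tz":3,"ax":0,"ay":0,"az":0},{"claw":0,"tx":0,"ty":0,"tz":3,"ax":0,"ay":0,"az":0}]'; python3 -m crank '[{"claw":0,"tx":0,"ty":0,"tz":1,"ax":0,"ay":0,"az":0},{"claw":0,"tx":0,"ty":0,"tz":2,"ax":0,"ay":0,"az":0},{"claw":0,"tx":0,"ty":0,"tz":2,"ax":0,"ay":0,"az":0}]'
```

```text
t: 3.95
ee_pos: [541.8, 71.9, 77.4]
tool_rot: [-2.657, -1.677, 0.001]
contact_force: [0.1, 0.2, -0.3]
grip_width: 0.3
t: 4.2
ee_pos: [542.4, 72.0, 76.2]
tool_rot: [2.656, 1.677, 0.002]
contact_force: [0.4, -0.4, 4.8]
grip_width: 0.0
```

Contact: 4.8 N at a reported z of 76, so the tips are about 31 mm above the reported TCP. From here I'll press 7 mm.

```bash
python3 -m crank '[{"claw":0,"tx":0,"ty":0,"tz":2,"ax":0,"ay":0,"az":0},{"claw":0,"tx":0,"ty":0,"tz":4,"ax":0,"ay":0,"az":0},{"claw":0,"tx":0,"ty":0,"tz":5,"ax":0,"ay":0,"az":0},{"claw":0,"tx":0,"ty":0,"tz":5,"ax":0,"ay":0,"az":0}]'; python3 -m crank '[{"claw":0,"tx":0,"ty":0,"tz":1,"ax":0,"ay":0,"az":0},{"claw":0,"tx":0,"ty":0,"tz":2,"ax":0,"ay":0,"az":0},{"claw":0,"tx":0,"ty":0,"tz":2,"ax":0,"ay":0,"az":0}]'
```

```text
t: 4.53
ee_pos: [542.9, 72.1, 72.0]
tool_rot: [2.656, 1.677, 0.004]
contact_force: [-2.1, -0.8, 9.9]
grip_width: 0.1
t: 4.78
ee_pos: [543.1, 72.2, 70.3]
tool_rot: [2.656, 1.677, 0.004]
contact_force: [-3.2, -0.3, 12.0]
grip_width: 0.2
```

```bash
python3 -m crank '[{"claw":0,"tx":0,"ty":0,"tz":1.5,"ax":0,"ay":0,"az":0},{"claw":0,"tx":0,"ty":0,"tz":2.5,"ax":0,"ay":0,"az":0},{"claw":0,"tx":0,"ty":0,"tz":2.5,"ax":0,"ay":0,"az":0}]'
```

```text
t: 5.03
ee_pos: [543.2, 72.2, 69.9]
tool_rot: [-2.656, -1.676, -0.006]
contact_force: [-12.0, -1.1, 34.4]
grip_width: 0.0
```

It bottomed out at z 70 with 34 N. I'll lift clear and move to the second red.

```bash
python3 -m crank '[{"claw":0,"tx":0,"ty":0,"tz":-12,"ax":0,"ay":0,"az":0},{"claw":0,"tx":0,"ty":0,"tz":-30,"ax":0,"ay":0,"az":0},{"claw":0,"tx":0,"ty":0,"tz":-45,"ax":0,"ay":0,"az":0},{"claw":0,"tx":-29,"ty":0,"tz":-45,"ax":0,"ay":0,"az":0},{"claw":0,"tx":-58,"ty":0,"tz":-40,"ax":0,"ay":0,"az":0},{"claw":0,"tx":-58,"ty":0,"tz":-30,"ax":0,"ay":0,"az":0},{"claw":0,"tx":-58,"ty":0,"tz":-20,"ax":0,"ay":0,"az":0},{"claw":0,"tx":-58,"ty":0,"tz":-17,"ax":0,"ay":0,"az":0},{"claw":0,"tx":-58,"ty":0,"tz":-17,"ax":0,"ay":0,"az":0}]'; python3 d.py 516.9 19.3 77;  python3 pic.py side 270 170 130 130 press4
```

```text
t: 5.78
ee_pos: [516.3, 20.5, 81.9]
tool_rot: [-2.655, -1.678, 0.003]
contact_force: [0.2, -0.5, -0.2]
grip_width: 0.1
t 5.78 pos [516.3  20.5  81.9] F [ 0.2 -0.5 -0.2] w 0.1 jaw -25.41 tilt 0.13
txyz [-0.8  1.1  4.9]
```

View pics/press4.png

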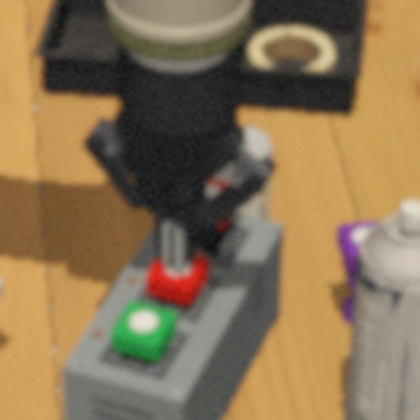

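The far red has sprung up and is visible behind the fingers. Now I'll press the second.

```bash
python3 -m crank '[{"claw":0,"tx":-0.8,"ty":0.5,"tz":4,"ax":0,"ay":0,"az":0},{"claw":0,"tx":-0.8,"ty":0.5,"tz":7,"ax":0,"ay":0,"az":0},{"claw":0,"tx":-0.8,"ty":0.5,"tz":9,"ax":0,"ay":0,"az":0},{"claw":0,"tx":-0.8,"ty":0.5,"tz":11,"ax":0,"ay":0,"az":0},{"claw":0,"tx":-0.8,"ty":0.5,"tz":12,"ax":0,"ay":0,"az":0},{"claw":0,"tx":-0.8,"ty":0.5,"tz":13,"ax":0,"ay":0,"az":0},{"claw":0,"tx":-0.8,"ty":0.5,"tz":13,"ax":0,"ay":0,"az":0}]'
```

```text
t: 6.42
ee_pos: [518.3, 19.1, 71.4]
tool_rot: [2.656, 1.677, 0.004]
contact_force: [-1.9, 0.1, 10.6]
grip_width: -0.2
```

```bash
python3 -m crank '[{"claw":0,"tx":0,"ty":0,"tz":2,"ax":0,"ay":0,"az":0},{"claw":0,"tx":0,"ty":0,"tz":3,"ax":0,"ay":0,"az":0},{"claw":0,"tx":0,"ty":0,"tz":3,"ax":0,"ay":0,"az":0}]'
```

```text
t: 6.67
ee_pos: [518.7, 19.1, 70.0]
tool_rot: [2.657, 1.677, 0.006]
contact_force: [-8.7, -0.6, 25.8]
grip_width: 0.4
```

```bash
python3 -m crank '[{"claw":0,"tx":0,"ty":0,"tz":-15,"ax":0,"ay":0,"az":0},{"claw":0,"tx":0,"ty":0,"tz":-35,"ax":0,"ay":0,"az":0},{"claw":0.75,"tx":0,"ty":0,"tz":-55,"ax":0,"ay":0,"az":0},{"claw":0.75,"tx":0,"ty":0,"tz":-55,"ax":0,"ay":0,"az":0},{"claw":0.75,"tx":0,"ty":0,"tz":-55,"ax":0,"ay":0,"az":0},{"claw":0.75,"tx":0,"ty":0,"tz":-55,"ax":0,"ay":0,"az":0},{"claw":0.75,"tx":0,"ty":0,"tz":-55,"ax":0,"ay":0,"az":0},{"claw":0.75,"tx":0,"ty":0,"tz":-55,"ax":0,"ay":0,"az":0},{"claw":0.75,"tx":0,"ty":0,"tz":-55,"ax":0,"ay":0,"az":0}]'; python3 d.py 516.9 19.3 76;  python3 pic.py side 270 170 130 130 press5
```

```text
t: 7.42
ee_pos: [516.6, 18.6, 121.4]
tool_rot: [-2.656, -1.677, 0.002]
contact_force: [-0.7, 0.3, -0.4]
grip_width: 64.2
t 7.42 pos [516.6  18.6 121.4] F [-0.7  0.3 -0.4] w 64.2 jaw -25.49 tilt 0.08
txyz [ 0.8  0.  45.4]
```

View pics/press5.png

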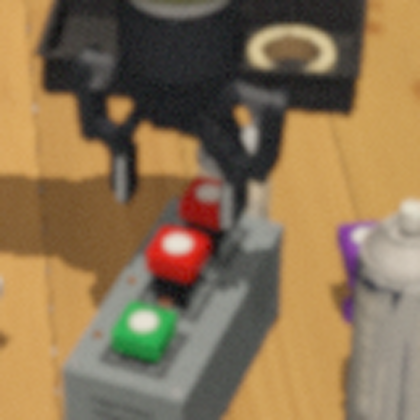

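Both reds are up and green is still latched; the fingers straddle the second red. Now I'll grasp it.

```bash
python3 -m crank '[{"claw":0.75,"tx":0.6,"ty":0,"tz":25,"ax":0,"ay":0,"az":0},{"claw":0.75,"tx":0.6,"ty":0,"tz":42,"ax":0,"ay":0,"az":0},{"claw":0.75,"tx":0.6,"ty":0,"tz":49,"ax":0,"ay":0,"az":0},{"claw":0.75,"tx":0.6,"ty":0,"tz":49,"ax":0,"ay":0,"az":0},{"claw":0.2,"tx":0.6,"ty":0,"tz":49,"ax":0,"ay":0,"az":0},{"claw":0.2,"tx":0.6,"ty":0,"tz":49,"ax":0,"ay":0,"az":0},{"claw":0.2,"tx":0.6,"ty":0,"tz":49,"ax":0,"ay":0,"az":0},{"claw":0.2,"tx":0.6,"ty":0,"tz":49,"ax":0,"ay":0,"az":0},{"claw":0.2,"tx":0.6,"ty":0,"tz":49,"ax":0,"ay":0,"az":0},{"claw":0.2,"tx":0.6,"ty":0,"tz":49,"ax":0,"ay":0,"az":0}]' 40; python3 d.py 516.9 19.3 210
```

```text
t: 8.3
ee_pos: [518.0, 19.2, 73.8]
tool_rot: [2.656, 1.676, 0.002]
contact_force: [1.1, -0.6, 1.2]
grip_width: 33.0
t 8.3 pos [518.   19.2  73.8] F [ 1.1 -0.6  1.2] w 33.0 jaw -25.49 tilt 0.09
txyz [  -0.2   -0.9 -136.2]
```

The grip width is 33 mm, which matches the cap. Lifting.

```bash
python3 -m crank '[{"claw":0.2,"tx":0,"ty":0,"tz":-8,"ax":0,"ay":0,"az":0},{"claw":0.2,"tx":0,"ty":0,"tz":-20,"ax":0,"ay":0,"az":0},{"claw":0.2,"tx":0,"ty":0,"tz":-35,"ax":0,"ay":0,"az":0},{"claw":0.2,"tx":0,"ty":0,"tz":-50,"ax":0,"ay":0,"az":0},{"claw":0.2,"tx":0,"ty":0,"tz":-70,"ax":0,"ay":0,"az":0},{"claw":0.2,"tx":0,"ty":0,"tz":-90,"ax":0,"ay":0,"az":0},{"claw":0.2,"tx":0,"ty":0,"tz":-110,"ax":0,"ay":0,"az":0},{"claw":0.2,"tx":0,"ty":0,"tz":-125,"ax":0,"ay":0,"az":0},{"claw":0.2,"tx":0,"ty":0,"tz":-125,"ax":0,"ay":0,"az":0}]'; python3 d.py 555 410 198; python3 d.py 475 425 198
```

```text
t: 9.05
ee_pos: [518.8, 19.1, 201.6]
tool_rot: [2.656, 1.676, 0.007]
contact_force: [0.2, -0.1, -1.7]
grip_width: 33.4
t 9.05 pos [518.8  19.1 201.6] F [ 0.2 -0.1 -1.7] w 33.4 jaw -25.5 tilt 0.27
txyz [ 368.4 -135.6    4.3]
t 9.05 pos [518.8  19.1 201.6] F [ 0.2 -0.1 -1.7] w 33.4 jaw -25.5 tilt 0.27
txyz [ 347.5 -214.2    3.9]
```

```bash
python3 -m crank '[{"claw":0.2,"tx":14,"ty":-5,"tz":0,"ax":0,"ay":0,"az":0},{"claw":0.2,"tx":40,"ty":-15,"tz":0,"ax":0,"ay":0,"az":0},{"claw":0.2,"tx":75,"ty":-28,"tz":0,"ax":0,"ay":0,"az":0},{"claw":0.2,"tx":113,"ty":-43,"tz":0,"ax":0,"ay":0,"az":0},{"claw":0.2,"tx":151,"ty":-57,"tz":0,"ax":0,"ay":0,"az":0},{"claw":0.2,"tx":189,"ty":-72,"tz":0,"ax":0,"ay":0,"az":0},{"claw":0.2,"tx":227,"ty":-86,"tz":0,"ax":0,"ay":0,"az":0},{"claw":0.2,"tx":265,"ty":-100,"tz":0,"ax":0,"ay":0,"az":0},{"claw":0.2,"tx":303,"ty":-115,"tz":0,"ax":0,"ay":0,"az":0},{"claw":0.2,"tx":340,"ty":-129,"tz":0,"ax":0,"ay":0,"az":0},{"claw":0.2,"tx":368,"ty":-140,"tz":0,"ax":0,"ay":0,"az":0},{"claw":0.2,"tx":387,"ty":-147,"tz":0,"ax":0,"ay":0,"az":0}]'; python3 d.py 553 432 60
```

```text
t: 10.05
ee_pos: [548.8, 436.1, 195.8]
tool_rot: [-2.652, -1.682, 0.005]
contact_force: [0.2, 1.2, -1.2]
grip_width: 33.0
t 10.05 pos [548.8 436.1 195.8] F [ 0.2  1.2 -1.2] w 33.0 jaw -25.23 tilt 0.19
txyz [ -1.7   5.9 135.8]
```

```bash
python3 -m crank '[{"claw":0.2,"tx":0,"ty":3,"tz":15,"ax":0,"ay":0,"az":0},{"claw":0.2,"tx":0,"ty":3,"tz":40,"ax":0,"ay":0,"az":0},{"claw":0.2,"tx":0,"ty":3,"tz":70,"ax":0,"ay":0,"az":0},{"claw":0.2,"tx":0,"ty":3,"tz":100,"ax":0,"ay":0,"az":0},{"claw":0.2,"tx":0,"ty":3,"tz":125,"ax":0,"ay":0,"az":0},{"claw":0.2,"tx":0,"ty":3,"tz":145,"ax":0,"ay":0,"az":0},{"claw":0.2,"tx":0,"ty":3,"tz":155,"ax":0,"ay":0,"az":0},{"claw":0.2,"tx":0,"ty":3,"tz":160,"ax":0,"ay":0,"az":0},{"claw":0.2,"tx":0,"ty":3,"tz":160,"ax":0,"ay":0,"az":0}]'; python3 d.py 553 432 27;python3 pic.py side 260 130 160 120 place1
```

```text
t: 10.8
ee_pos: [553.2, 430.0, 36.9]
tool_rot: [2.656, 1.677, -0.004]
contact_force: [0.2, 1.2, -1.6]
grip_width: 33.3
t 10.8 pos [553.2 430.   36.9] F [ 0.2  1.2 -1.6] w 33.3 jaw -25.48 tilt 0.14
txyz [ 1.8 -1.   9.9]
```

View pics/place1.png

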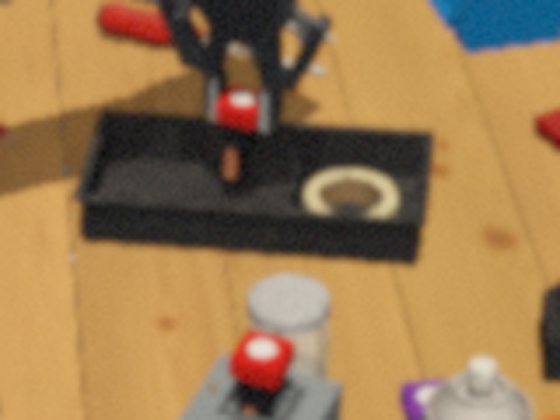

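The carrier is held over the long compartment, clear of the walls, and the remaining red is standing sprung. I'll lower to contact.

```bash
python3 -m crank '[{"claw":0.2,"tx":0,"ty":0,"tz":4,"ax":0,"ay":0,"az":0},{"claw":0.2,"tx":0,"ty":0,"tz":7,"ax":0,"ay":0,"az":0},{"claw":0.2,"tx":0,"ty":0,"tz":9,"ax":0,"ay":0,"az":0},{"claw":0.2,"tx":0,"ty":0,"tz":9,"ax":0,"ay":0,"az":0}]'; python3 -m crank '[{"claw":0.2,"tx":0,"ty":0,"tz":1,"ax":0,"ay":0,"az":0},{"claw":0.2,"tx":0,"ty":0,"tz":2,"ax":0,"ay":0,"az":0},{"claw":0.2,"tx":0,"ty":0,"tz":2,"ax":0,"ay":0,"az":0}]'
```

```text
t: 11.18
ee_pos: [553.7, 430.5, 29.1]
tool_rot: [-2.657, -1.677, 0.0]
contact_force: [-0.9, -0.1, -1.4]
grip_width: 33.2
t: 11.43
ee_pos: [553.9, 430.5, 27.2]
tool_rot: [2.657, 1.677, 0.0]
contact_force: [-0.6, -0.6, -1.5]
grip_width: 32.9
```

```bash
python3 -m crank '[{"claw":0.2,"tx":0,"ty":0,"tz":1,"ax":0,"ay":0,"az":0},{"claw":0.2,"tx":0,"ty":0,"tz":1.5,"ax":0,"ay":0,"az":0},{"claw":0.2,"tx":0,"ty":0,"tz":1.5,"ax":0,"ay":0,"az":0}]'; python3 -m crank '[{"claw":0.2,"tx":0,"ty":0,"tz":1,"ax":0,"ay":0,"az":0},{"claw":0.2,"tx":0,"ty":0,"tz":1,"ax":0,"ay":0,"az":0}]'
```

```text
t: 11.68
ee_pos: [554.2, 431.0, 27.0]
tool_rot: [-2.656, -1.677, -0.002]
contact_force: [-1.6, -1.9, 5.7]
grip_width: 33.4
t: 11.85
ee_pos: [554.3, 431.2, 26.9]
tool_rot: [-2.656, -1.677, -0.003]
contact_force: [-4.0, -0.9, 10.5]
grip_width: 32.8
```

It is on the floor. I'll release, wait, then rise.

```bash
python3 -m crank '[{"claw":0.2,"tx":0,"ty":0,"tz":-1.5,"ax":0,"ay":0,"az":0},{"claw":0.5,"tx":0,"ty":0,"tz":-1.5,"ax":0,"ay":0,"az":0},{"claw":0.65,"tx":0,"ty":0,"tz":-1.5,"ax":0,"ay":0,"az":0},{"claw":0.75,"tx":0,"ty":0,"tz":-1.5,"ax":0,"ay":0,"az":0},{"claw":0.75,"tx":0,"ty":0,"tz":-1.5,"ax":0,"ay":0,"az":0},{"claw":0.75,"tx":0,"ty":0,"tz":-10,"ax":0,"ay":0,"az":0},{"claw":0.75,"tx":0,"ty":0,"tz":-30,"ax":0,"ay":0,"az":0},{"claw":0.75,"tx":0,"ty":0,"tz":-60,"ax":0,"ay":0,"az":0},{"claw":0.75,"tx":0,"ty":0,"tz":-95,"ax":0,"ay":0,"az":0},{"claw":0.75,"tx":0,"ty":0,"tz":-130,"ax":0,"ay":0,"az":0},{"claw":0.75,"tx":0,"ty":0,"tz":-130,"ax":0,"ay":0,"az":0}]'; python3 d.py 541.8 71.8 150
```

```text
t: 12.77
ee_pos: [557.2, 432.3, 164.4]
tool_rot: [-2.656, -1.676, -0.02]
contact_force: [1.7, 1.2, 1.4]
grip_width: 64.3
t 12.77 pos [557.2 432.3 164.4] F [1.7 1.2 1.4] w 64.3 jaw -25.48 tilt 0.73
txyz [-332.2  141.1   11.5]
```

```bash
python3 -m crank '[{"claw":0.75,"tx":-332,"ty":141,"tz":5,"ax":0,"ay":0,"az":0},{"claw":0.75,"tx":-332,"ty":141,"tz":5,"ax":0,"ay":0,"az":0},{"claw":0.75,"tx":-332,"ty":141,"tz":5,"ax":0,"ay":0,"az":0},{"claw":0.75,"tx":-332,"ty":141,"tz":5,"ax":0,"ay":0,"az":0},{"claw":0.75,"tx":-332,"ty":141,"tz":5,"ax":0,"ay":0,"az":0},{"claw":0.75,"tx":-332,"ty":141,"tz":5,"ax":0,"ay":0,"az":0},{"claw":0.75,"tx":-332,"ty":141,"tz":5,"ax":0,"ay":0,"az":0},{"claw":0.75,"tx":-332,"ty":141,"tz":5,"ax":0,"ay":0,"az":0},{"claw":0.75,"tx":-332,"ty":141,"tz":5,"ax":0,"ay":0,"az":0},{"claw":0.75,"tx":-332,"ty":141,"tz":5,"ax":0,"ay":0,"az":0},{"claw":0.75,"tx":-332,"ty":141,"tz":5,"ax":0,"ay":0,"az":0},{"claw":0.75,"tx":-332,"ty":141,"tz":5,"ax":0,"ay":0,"az":0}]'; python3 d.py 541.8 71.8 73
```

```text
t: 13.77
ee_pos: [538.4, 71.0, 150.1]
tool_rot: [-2.656, -1.677, -0.001]
contact_force: [-0.2, 0.2, -1.5]
grip_width: 64.3
t 13.77 pos [538.4  71.  150.1] F [-0.2  0.2 -1.5] w 64.3 jaw -25.46 tilt 0.06
txyz [ 2.1  2.7 77.1]
```

```bash
python3 -m crank '[{"claw":0.75,"tx":2,"ty":2.7,"tz":20,"ax":0,"ay":0,"az":0},{"claw":0.75,"tx":2,"ty":2.7,"tz":50,"ax":0,"ay":0,"az":0},{"claw":0.75,"tx":2,"ty":2.7,"tz":70,"ax":0,"ay":0,"az":0},{"claw":0.75,"tx":2,"ty":2.7,"tz":77,"ax":0,"ay":0,"az":0},{"claw":0.75,"tx":2,"ty":2.7,"tz":77,"ax":0,"ay":0,"az":0},{"claw":0.2,"tx":2,"ty":2.7,"tz":77,"ax":0,"ay":0,"az":0},{"claw":0.2,"tx":2,"ty":2.7,"tz":77,"ax":0,"ay":0,"az":0},{"claw":0.2,"tx":2,"ty":2.7,"tz":77,"ax":0,"ay":0,"az":0},{"claw":0.2,"tx":2,"ty":2.7,"tz":77,"ax":0,"ay":0,"az":0},{"claw":0.2,"tx":2,"ty":2.7,"tz":77,"ax":0,"ay":0,"az":0},{"claw":0.2,"tx":2,"ty":2.7,"tz":77,"ax":0,"ay":0,"az":0}]' 40; python3 d.py 541.8 71.8 73
```

```text
t: 14.68
ee_pos: [542.4, 71.0, 73.5]
tool_rot: [2.656, 1.677, 0.003]
contact_force: [1.8, 1.1, 1.4]
grip_width: 33.4
t 14.68 pos [542.4  71.   73.5] F [1.8 1.1 1.4] w 33.4 jaw -25.48 tilt 0.11
txyz [ 0.4 -0.9  0.5]
```

```bash
python3 -m crank '[{"claw":0.2,"tx":0,"ty":0,"tz":-8,"ax":0,"ay":0,"az":0},{"claw":0.2,"tx":0,"ty":0,"tz":-20,"ax":0,"ay":0,"az":0},{"claw":0.2,"tx":0,"ty":0,"tz":-35,"ax":0,"ay":0,"az":0},{"claw":0.2,"tx":0,"ty":0,"tz":-50,"ax":0,"ay":0,"az":0},{"claw":0.2,"tx":0,"ty":0,"tz":-70,"ax":0,"ay":0,"az":0},{"claw":0.2,"tx":0,"ty":0,"tz":-90,"ax":0,"ay":0,"az":0},{"claw":0.2,"tx":0,"ty":0,"tz":-110,"ax":0,"ay":0,"az":0},{"claw":0.2,"tx":0,"ty":0,"tz":-125,"ax":0,"ay":0,"az":0},{"claw":0.2,"tx":0,"ty":0,"tz":-125,"ax":0,"ay":0,"az":0}]'; python3 d.py 471 402 198
python3 - <<'E'
from h import *
S,T=get_image("side"),get_image("top")
m=cv2.inRange(cv2.cvtColor(S,cv2.COLOR_BGR2HSV),(0,150,90),(8,255,255))|cv2.inRange(cv2.cvtColor(S,cv2.COLOR_BGR2HSV),(172,150,90),(180,255,255))
for c in cv2.findContours(m,0,2)[0]:
    if cv2.contourArea(c)>40:print(cv2.boundingRect(c))
E
```

```text
t: 15.43
ee_pos: [543.2, 70.5, 201.9]
tool_rot: [2.656, 1.675, 0.008]
contact_force: [0.7, -0.7, -0.5]
grip_width: 33.2
t 15.43 pos [543.2  70.5 201.9] F [ 0.7 -0.7 -0.5] w 33.2 jaw -25.52 tilt 0.31
txyz [ 268. -208.    4.]
(327, 176, 15, 18)
(414, 162, 15, 12)
(236, 148, 25, 20)
(288, 131, 30, 12)
```

The second is out. The first one's cap is hidden behind the gripper in this view. I'll carry on to the second spot.

```bash
python3 -m crank '[{"claw":0.2,"tx":12,"ty":-9,"tz":0,"ax":0,"ay":0,"az":0},{"claw":0.2,"tx":34,"ty":-26,"tz":0,"ax":0,"ay":0,"az":0},{"claw":0.2,"tx":62,"ty":-48,"tz":0,"ax":0,"ay":0,"az":0},{"claw":0.2,"tx":92,"ty":-71,"tz":0,"ax":0,"ay":0,"az":0},{"claw":0.2,"tx":122,"ty":-95,"tz":0,"ax":0,"ay":0,"az":0},{"claw":0.2,"tx":152,"ty":-118,"tz":0,"ax":0,"ay":0,"az":0},{"claw":0.2,"tx":182,"ty":-141,"tz":0,"ax":0,"ay":0,"az":0},{"claw":0.2,"tx":212,"ty":-165,"tz":0,"ax":0,"ay":0,"az":0},{"claw":0.2,"tx":240,"ty":-186,"tz":0,"ax":0,"ay":0,"az":0},{"claw":0.2,"tx":258,"ty":-200,"tz":0,"ax":0,"ay":0,"az":0},{"claw":0.2,"tx":268,"ty":-208,"tz":0,"ax":0,"ay":0,"az":0},{"claw":0.2,"tx":268,"ty":-208,"tz":0,"ax":0,"ay":0,"az":0}]'; python3 d.py 471 402 37;python3 pic.py side 240 110 180 135 place2
```

```text
t: 16.53
ee_pos: [466.6, 405.1, 195.7]
tool_rot: [-2.652, -1.683, 0.005]
contact_force: [-0.5, -0.1, -1.4]
grip_width: 33.0
t 16.53 pos [466.6 405.1 195.7] F [-0.5 -0.1 -1.4] w 33.0 jaw -25.2 tilt 0.18
txyz [ -0.5   5.6 158.7]
```

View pics/place2.png

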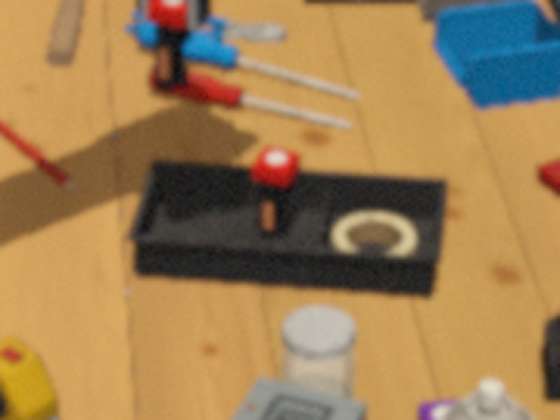

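The first carrier stands upright in the tray and the second is held in the air to its left. I'll lower it.

```bash
python3 -m crank '[{"claw":0.2,"tx":0,"ty":3,"tz":15,"ax":0,"ay":0,"az":0},{"claw":0.2,"tx":0,"ty":3,"tz":40,"ax":0,"ay":0,"az":0},{"claw":0.2,"tx":0,"ty":3,"tz":70,"ax":0,"ay":0,"az":0},{"claw":0.2,"tx":0,"ty":3,"tz":100,"ax":0,"ay":0,"az":0},{"claw":0.2,"tx":0,"ty":3,"tz":125,"ax":0,"ay":0,"az":0},{"claw":0.2,"tx":0,"ty":3,"tz":145,"ax":0,"ay":0,"az":0},{"claw":0.2,"tx":0,"ty":3,"tz":157,"ax":0,"ay":0,"az":0},{"claw":0.2,"tx":0,"ty":3,"tz":163,"ax":0,"ay":0,"az":0},{"claw":0.2,"tx":0,"ty":3,"tz":167,"ax":0,"ay":0,"az":0},{"claw":0.2,"tx":0,"ty":3,"tz":167,"ax":0,"ay":0,"az":0}]'; python3 d.py 471 402 27
```

```text
t: 17.42
ee_pos: [472.4, 400.2, 30.9]
tool_rot: [2.657, 1.675, 0.0]
contact_force: [-0.6, -0.1, -1.3]
grip_width: 33.3
t 17.42 pos [472.4 400.2  30.9] F [-0.6 -0.1 -1.3] w 33.3 jaw -25.54 tilt 0.02
txyz [ 1.  -2.   3.9]
```

```bash
python3 -m crank '[{"claw":0.2,"tx":0,"ty":0,"tz":1.5,"ax":0,"ay":0,"az":0},{"claw":0.2,"tx":0,"ty":0,"tz":3,"ax":0,"ay":0,"az":0},{"claw":0.2,"tx":0,"ty":0,"tz":3.5,"ax":0,"ay":0,"az":0},{"claw":0.2,"tx":0,"ty":0,"tz":3.5,"ax":0,"ay":0,"az":0}]'; python3 -m crank '[{"claw":0.2,"tx":0,"ty":0,"tz":1,"ax":0,"ay":0,"az":0},{"claw":0.2,"tx":0,"ty":0,"tz":1.5,"ax":0,"ay":0,"az":0},{"claw":0.2,"tx":0,"ty":0,"tz":1.5,"ax":0,"ay":0,"az":0}]'
```

```text
t: 17.75
ee_pos: [472.0, 401.2, 27.6]
tool_rot: [-2.656, -1.677, -0.001]
contact_force: [-0.3, -0.3, -1.8]
grip_width: 33.3
t: 18.0
ee_pos: [472.2, 401.6, 26.9]
tool_rot: [-2.656, -1.677, -0.002]
contact_force: [-2.2, -1.0, 6.6]
grip_width: 33.3
```

Contact. I'll release and rise.

```bash
python3 -m crank '[{"claw":0.2,"tx":0,"ty":0,"tz":-1,"ax":0,"ay":0,"az":0},{"claw":0.5,"tx":0,"ty":0,"tz":-1,"ax":0,"ay":0,"az":0},{"claw":0.65,"tx":0,"ty":0,"tz":-1,"ax":0,"ay":0,"az":0},{"claw":0.7,"tx":0,"ty":0,"tz":-1,"ax":0,"ay":0,"az":0},{"claw":0.7,"tx":0,"ty":0,"tz":-1,"ax":0,"ay":0,"az":0},{"claw":0.7,"tx":0,"ty":0,"tz":-10,"ax":0,"ay":0,"az":0},{"claw":0.7,"tx":0,"ty":0,"tz":-30,"ax":0,"ay":0,"az":0},{"claw":0.7,"tx":0,"ty":0,"tz":-60,"ax":0,"ay":0,"az":0},{"claw":0.7,"tx":0,"ty":0,"tz":-95,"ax":0,"ay":0,"az":0},{"claw":0.7,"tx":0,"ty":0,"tz":-130,"ax":0,"ay":0,"az":0},{"claw":0.7,"tx":0,"ty":0,"tz":-150,"ax":0,"ay":0,"az":0},{"claw":0.7,"tx":0,"ty":0,"tz":-150,"ax":0,"ay":0,"az":0}]'; python3 pic.py side 180 100 250 210 final
python3 - <<'E'
from h import *
S,T=get_image("side"),get_image("top")
S0,T0=cv2.imread("pics/side0.png"),cv2.imread("pics/top0.png")
for n,(u,v,w,h) in dict(tape=(225,215,40,40),can=(375,230,40,85),jar=(328,206,30,20),green=(303,258,26,26)).items():
    a,b=[i[v-8:v+h+8,u-8:u+w+8].astype(np.float32).mean(2) for i in(S0,S)]
    r=cv2.matchTemplate(b,a[8:-8,8:-8].copy(),cv2.TM_CCOEFF_NORMED);_,m,_,l=cv2.minMaxLoc(r);print(n,"shift px",l[0]-8,l[1]-8,"score",round(m,3))
p,e=tri(dot(S,(314,269),5),dot(T,(414,257),6));print("green",p.round(1),e.round(1))
hsv=cv2.cvtColor(S,cv2.COLOR_BGR2HSV);m=cv2.inRange(hsv,(0,150,90),(8,255,255))|cv2.inRange(hsv,(172,150,90),(180,255,255))
for c in cv2.findContours(m,0,2)[0]:
    x,y,w,h=cv2.boundingRect(c)
    if cv2.contourArea(c)>60:print((x,y,w,h),"on z=80:",plane("side",(x+w/2,y+h*.35),80).round(0))
E
```

```text
t: 19.0
ee_pos: [474.3, 402.5, 182.5]
tool_rot: [-2.655, -1.675, -0.015]
contact_force: [0.2, 0.9, 0.3]
grip_width: 59.5
tape shift px 0 0 score 0.997
can shift px 0 0 score 0.997
jar shift px 0 0 score 0.996
green shift px 0 0 score 0.945
green [491.7 -33.  107.1] 0.0
(413, 162, 16, 12) on z=80: [797. 384.  80.]
(290, 162, 18, 15) on z=80: [472. 401.  80.]
(320, 158, 16, 12) on z=80: [551. 421.  80.]
(288, 131, 30, 13) on z=80: [489. 569.  80.]
```

View pics/final.png

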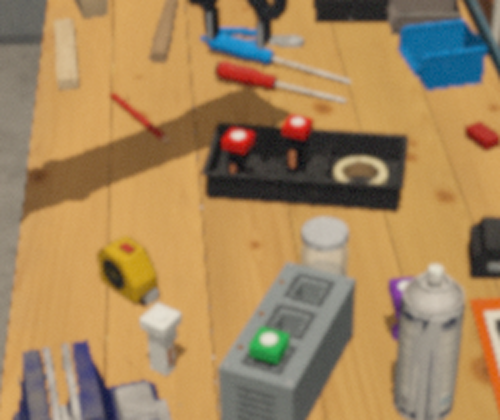

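Both reds stand upright in the long compartment. Green is unmoved, the can, jar and tape measure show no shift, and the gripper is clear. I'll hand the job in.

```bash
python3 -c "
from plant import job;print(job.close_job())"
```

```text
the job is handed in; nothing more can be done
None
```

I pressed both red carriers down until they bottomed on the deck (34 N and 26 N), and both sprang up. I then pulled them out and stood both upright in the tray's long compartment. I handed the job in at about 19 s.

**Last checks:**
- **Red carriers:** the final picture shows both caps standing in the tray at about (472,401) and (551,421).
- **Green carrier:** its cap measures (491.7, −33.0, 107.1), which is within 0.5 mm of where it started, so it is still latched.
- **Spray can, jar and tape measure:** none of them shifted, to the nearest pixel in the side view.
- **Gripper:** it was open and raised well above the tray.

**Disagreement:** the shut fingertips sat about 31 mm above the reported TCP position, not at it as described. I found this from the pictures, confirmed it by contact force, and set the press and grasp heights from the contact.

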